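# Put the mixed-up planters on their own saucers

### The arm

A 6-joint arm with a two-finger parallel gripper is mounted at the origin on the work surface. World frame = base frame: x ahead of the robot, y to its left, z up, the work surface at z = 0. Lengths are in mm, angles in degrees, forces in N, time in s.
With the tool pointing down it reaches from about 250 to 725 mm from the base axis. Payload 9.7 kg.
Tool frame: the origin (TCP) lies between the finger pads; the fingertips stand 22 mm ahead of it and the grasp point (between the pads) lies 3 mm ahead of it; z points along the fingers, y is the line along which they close (so a half turn about z gives the same grasp; the last joint's range is limited). The gripper opens to 85 mm and grips with 20 to 120 N. Pads are 22 mm wide; open, the fingers measure 114 mm over their backs; the gripper's body (76 mm by 85 mm) begins 54 mm behind the grasp point. The pads swing forward as they close: fully open they stand 13 mm farther back than shut.
Start: joints at [69.557, 4.979, 10.078, 95.1, 0, 90], TCP at [192.1, 515.359, 253.284] pointing down, gripper open.
Joint ranges: [-179.16, 179.16], [-48.56, 103.87], [-65.8, 70.77], [-126.05, 130.52], [-82.76, 87.17], [-180, 180]. Speed limits (degrees/s): [127.2, 127.2, 147.25, 180, 180, 180].

### API

Orientations are given as [roll, pitch, yaw] about the fixed x, y, z axes, in that order (R = Rz(yaw) Ry(pitch) Rx(roll)).
In Python, from workcell import arm gives the robot as it stands. The module is installed in compiled form; this text tells all that it offers.
- The arm moves only by the tool carry_out, never from a script. Its argument "moves" is a list that holds one entry, the list of rows, each a list of 7 numbers: the shift along the tool's x, y, z each as a share of 80 mm, from -1 to 1, then the turn, a rotation vector about the tool's x, y, z each as a share of 180 degrees, from -1 to 1, then the closure, from -1 (fully open) to 1 (shut). In form: [[[dx, dy, dz, wx, wy, wz, grip], ...]]. A call has 1 to 10 rows; each row shifts and turns the commanded pose from where the row before left it, along the tool's axes as they then stand; what a row does not reach is not made up. A row lasts 1/12 s, in which the tool goes at most 41.7 mm and 7.16 degrees, less where a joint would pass 70% of its speed; a pose out of reach is approached as far as the arm can. A call with a number of a shift or a turn outside -1 to 1 is refused whole. A call with a gripper value outside its range is refused whole. The fingers move at their own pace and stop on an object; "force" is the grip in N (left out, the last holds). Time passes only in rows, so rows that do not move let the fingers close. It gives the time, the measured TCP pose, the force, the opening and the grip force at its end, in the units of the state.
- arm.state(): the state, without advancing time (a new reading comes with each control period).
- arm.grab_frame(name): name is "side" or "top" or "wrist"; returns (picture, depth): 420x560x3 uint8, red, green, blue; 420x560 float32, mm along the optical axis (not along the pixel's ray), 0 where there is no reading.
- arm.get_calibration(name): a dict with "fov_y" (degrees; the focal length in pixels is half the picture's height over the tangent of half this angle, whatever the lens; pixels are square), "cx", "cy" (the principal point, pixels), "dist_coeffs" ([k1, k2, p1, p2, k3] as OpenCV has them; the pictures are not rectified), "R" (3x3) and "t" (3): a world point X has camera coordinates R X + t; the wrist camera has in their place "T_tool_cam" (4x4, takes a point from camera to tool coordinates, whose origin is the TCP and whose axes are the flange's). Camera axes: x right, y down, z forward; pixel columns grow to the right and rows downward; lengths in mm; the calibration is good to about 2 mm. A picture is of the moment at which its call begins: read the wrist's pose just before it. get_calibration takes no time and is no camera call.
- arm.job_done(): hands the job in; it is judged then, once.
Trained networks look in the newest picture that a camera, given by its name, has taken for a name from the list of things; names that differ only in an ending like _2 or _b are one class to them, and where a whole thing is asked for, a point or a joint stands for the part that bears it (a point fixed in the world has none). Each returns a list of dicts, best first, with "conf" (0 to 1); they miss things now and then, are a little off and sometimes report something else, mostly with a low value. They report only what shows in the picture. A call takes as long as a camera call. They do not tell look-alikes from the thing itself.
- arm.search_frame(camera, target): "centre" ([x, y, z] in mm, in world coordinates, good to about 4 mm: the middle of the surface that is visible of it).
- arm.regions_of(camera, target): "mask" (420x560 bool, what is visible of it).
The state is a dict: "time": time; "joint_pos": joint angles; "joint_vel": joint speeds; "joint_efforts": joint torques, N m; "tcp_pos": TCP position; "orientation": TCP orientation; "force": force on the tool from outside, world axes, zero at the start; "torque": the same for the moment, N m; "finger_gap": finger opening in mm; "grip_force": force on a finger pad.
Only numpy, scipy, OpenCV 4.12 (cv2) and the standard library are available. Lean on these libraries where they do the work, as an engineer would, in place of code of your own. Each camera call takes 0.05 s, during which the arm holds its last target. There are 200 camera calls.

### The job

The four small clay planters have been put back on the wrong saucers. Change them round so that each stands upright and flat inside the rim of its own saucer, near the middle: large round on large round, small round on small round, square on square, six-sided on six-sided, the square and the six-sided one turned so that their sides run parallel to the saucer's sides; the empty plaster bat is free for parking one meanwhile. Leave the saucers and the unfired dark clay vase where they stand, and set every planter down without letting it fall.

Things in the scene. Friction and masses are not known exactly. Their poses are not given: they have to be found in the camera images.
- pot_large_round_mid (a point): Large round planter: an open-topped upright cylinder, 64 mm across, 76 mm tall. Its point is on the upright axis, half-way up (38 mm above its foot); z up. Wall and bottom 5 to 6 mm, straight sides, fired unglazed buff clay, about 200 g. At the start it stands upright on a saucer of the wrong shape.
- pot_small_round_mid (a point): Small round planter: an open-topped upright cylinder, 42 mm across, 54 mm tall. Its point is on the upright axis, half-way up (27 mm above its foot); z up. Wall and bottom 5 to 6 mm, straight sides, fired unglazed buff clay, about 90 g. At the start it stands upright on a saucer of the wrong shape.
- pot_square_mid (a point): Square planter: open-topped, 46 mm from side to side, 60 mm tall. Its point is on the upright axis, half-way up (30 mm above its foot); z up. Wall and bottom 5 to 6 mm, straight sides, fired unglazed buff clay, about 130 g. At the start it stands upright on a saucer of the wrong shape. x and y are square to its flat sides.
- pot_hex_mid (a point): Six-sided planter: open-topped, 54 mm from flat side to flat side, 66 mm tall. Its point is on the upright axis, half-way up (33 mm above its foot); z up. Wall and bottom 5 to 6 mm, straight sides, fired unglazed buff clay, about 150 g. At the start it stands upright on a saucer of the wrong shape. x is square to one pair of flat sides (the other pairs at 60 and 120 degrees from it).
- saucer_large_round: Buff clay saucer for the large round planter: round, 107 mm across the rim, flat well about 89 mm across. Flat floor 6 mm above the bench, rim 14 mm above it. Origin: centre of its underside; z up. Loose on the bench, and at the start a planter stands on it.
- saucer_small_round: Buff clay saucer for the small round planter: round, 85 mm across the rim, flat well about 67 mm across. Flat floor 6 mm above the bench, rim 14 mm above it. Origin: centre of its underside; z up. Loose on the bench, and at the start a planter stands on it.
- saucer_square: Buff clay saucer for the square planter: square, 84 mm from side to side, well 72 mm; x and y are square to its sides. Flat floor 6 mm above the bench, rim 14 mm above it. Origin: centre of its underside; z up. Loose on the bench, and at the start a planter stands on it.
- saucer_hex: Buff clay saucer for the six-sided planter: six-sided, 92 mm from flat to flat, well 80 mm; x is square to one pair of its sides (the others at 60 and 120 degrees). Flat floor 6 mm above the bench, rim 14 mm above it. Origin: centre of its underside; z up. Loose on the bench, and at the start a planter stands on it.
- bat: Plaster bat: plain white round disc, 140 mm across, 18 mm thick, fixed on the bench and empty at the start, the free spot to park a planter on. Origin: centre of its underside; z up.
- vase_mid (a point): Unfired dark grey-brown clay bottle vase, 58 mm across the belly, 105 mm tall, standing loose among the saucers. Its point is on its axis 50 mm above the bench. To be left alone.
There are look-alikes about, which are no part of the job. What is shaped like the saucer_square but blue or yellow is not meant.

How it is judged:
By the outcome, as a careful person would: the job done as asked, in the order asked, and still so for the second after the job is handed in, with the robot touching nothing.
It also fails if it takes over 131 s, if anything falls off the work surface, if the arm or the gripper's body presses on something with over 40 N, if the wrist force passes 120 N, or if a joint passes its speed limit or range.

## Working session

There is one attempt and no reset: what is moved stays moved. The work goes in short steps, Python scripts to look and compute and a tool call to move; the robot and the scene stay as the last step left them, time stands still between calls to the robot, and variables do not carry over. Pictures are saved under pics/ and viewed, at most 14 in all, crops included, and the job is handed in when it is done.

Besides the shell and the picture viewer there is one more tool, called by a JSON object that holds its "fn" and its "kwargs". carry_out: Moves the arm, as the interface text tells. Its arguments: {"type":"object","properties":{"moves":{"type":"array"},"force":{"type":"number"}},"required":["moves"]}

```bash
mkdir -p pics; ls; python3 - <<'E'
from workcell import arm
import cv2,numpy as np
print(arm.state())
for n in ("side","top","wrist"):
    p,d=arm.grab_frame(n); cv2.imwrite(f"pics/{n}0.png",p[:,:,::-1]); np.savez(f"pics/{n}0.npz",p=p,d=d)
    c=arm.get_calibration(n); print(n,{k:np.round(v,3).tolist() for k,v in c.items()})
E
```

```text
pics
{'time': 0.0, 'joint_pos': array([6.95562964e+01, 5.01067458e+00, 1.00332059e+01, 9.50994821e+01,
       7.64439834e-04, 8.99994247e+01]), 'joint_vel': array([ 0.02302867, -0.05025037, -0.03708613,  0.02576302,  0.02220327,
        0.07837704]), 'joint_efforts': array([ 9.76389892e-04, -5.20379984e+01,  4.64811516e+01,  1.61073374e-02,
        9.22703816e-05, -6.68681579e-06]), 'tcp_pos': array([192.03205195, 515.16559658, 252.57595478]), 'orientation': array([-1.79923049e+02, -7.65211766e-04,  1.59556871e+02]), 'force': array([ 0.16003865, -0.09925595, -0.34558056]), 'torque': array([-0.00026658, -0.07253634, -0.00151817]), 'grip_force': 0.0, 'finger_gap': 85.39750759381675}
side {'fov_y': 57.658, 'cx': 284.391, 'cy': 209.72, 'dist_coeffs': [-0.009, 0.0, 0.0, 0.0, 0.0], 'R': [[0.978, -0.208, 0.011], [-0.112, -0.571, -0.814], [0.176, 0.794, -0.581]], 't': [-500.41, 72.241, 993.935]}
top {'fov_y': 42.894, 'cx': 269.834, 'cy': 206.045, 'dist_coeffs': [-0.119, 0.0, 0.0, 0.0, 0.0], 'R': [[-0.023, -1.0, -0.013], [-0.989, 0.025, -0.143], [0.143, 0.009, -0.99]], 't': [-52.952, 473.907, 1200.043]}
wrist {'fov_y': 65.231, 'cx': 277.215, 'cy': 212.984, 'dist_coeffs': [-0.08, 0.0, 0.0, 0.0, 0.0], 'T_tool_cam': [[0.0, -0.946, -0.324, 83.561], [1.0, 0.001, -0.001, -0.99], [0.001, -0.324, 0.946, -118.65], [0.0, 0.0, 0.0, 1.0]]}
```

View pics/top0.png

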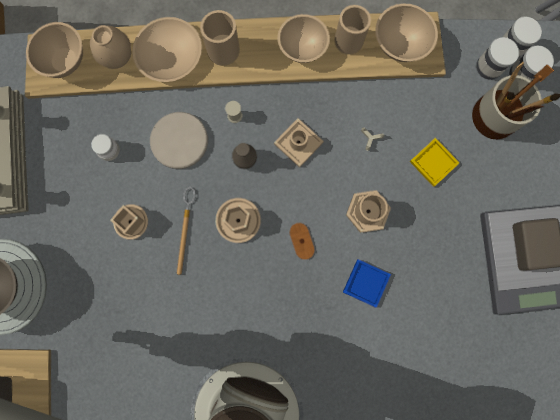

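View pics/side0.png

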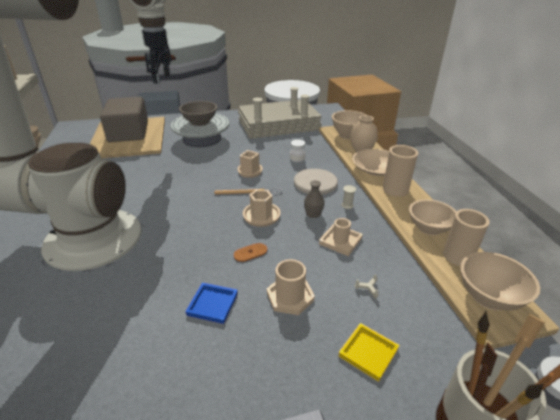

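The top view shows:
- Square pot on the small round saucer at (130,221).
- Hex pot on the large round saucer at (238,220).
- Small round pot on the square saucer at (298,142).
- Large round pot on the hex saucer at (369,211).
- Bat at (179,140) and vase at (244,156).

Look-alikes are the blue tray (368,283), the yellow tray (436,162), the shelf cups at (220,38) and (353,30), and the white or cream pots at (104,147) and (233,110). The buff things on the bench are the ones I want.

```bash
cat > h.py <<'E'
from workcell import arm
import numpy as np, cv2
from scipy.spatial.transform import Rotation as Ro
from scipy.optimize import least_squares
def cloud(name,d,pose=None):
    c=arm.get_calibration(name); f=210/np.tan(np.radians(c["fov_y"]/2))
    K=np.array([[f,0,c["cx"]],[0,f,c["cy"]],[0,0,1.]])
    v,u=np.mgrid[0:420,0:560]
    n=cv2.undistortPoints(np.stack([u,v],-1).reshape(-1,1,2).astype(float),K,np.array(c["dist_coeffs"],float)).reshape(420,560,2)
    P=np.dstack([n*d[...,None],d]).astype(float)
    if name=="wrist":
        T=np.array(c["T_tool_cam"]); P=P@T[:3,:3].T+T[:3,3]
        P=P@Ro.from_euler("xyz",pose["orientation"],degrees=True).as_matrix().T+pose["tcp_pos"]
    else: P=(P-np.array(c["t"]))@np.array(c["R"])
    P[d<=0]=np.nan
    return P
def fit(xy,n):
    """outline fit: n=0 circle, 4 square, 6 hex -> centre, yaw deg, width"""
    h=cv2.convexHull(xy.astype(np.float32))[:,0].astype(float)
    if n==0:
        (cx,cy),r=cv2.minEnclosingCircle(h.astype(np.float32)); 
        s=least_squares(lambda q:np.hypot(*(h-q[:2]).T)-q[2],[cx,cy,r],loss="soft_l1").x
        return s[:2],0.,2*s[2]
    best=None
    for t in np.arange(0,360/n,.5):
        a=np.radians(t+np.arange(n//2)*360/n); N=np.c_[np.cos(a),np.sin(a)]
        p=h@N.T; w=np.ptp(p,0); 
        if best is None or w.sum()<best[0]:
            m=(p.max(0)+p.min(0))/2; best=(w.sum(),np.linalg.lstsq(N,m,rcond=None)[0],t,w.mean())
    return best[1:]
POT={"pot_large_round_mid":(0,76,64),"pot_small_round_mid":(0,54,42),"pot_square_mid":(4,60,46),"pot_hex_mid":(6,66,54)}
SAU={"saucer_large_round":(0,14,107),"saucer_small_round":(0,14,85),"saucer_square":(4,14,84),"saucer_hex":(6,14,92)}
def measure(P,seed,n,lo,hi,R):
    m=(np.abs(P[...,2]-(lo+hi)/2)<(hi-lo)/2)&(np.hypot(P[...,0]-seed[0],P[...,1]-seed[1])<R)
    q=P[m]; c,y,w=fit(q[:,:2],n); return np.round([*c,y,w,np.median(q[:,2]),len(q)],1)
E
python3 - <<'E'
from h import *
d=arm.grab_frame("top")[1]; P=cloud("top",d)
for k,(n,hh,w) in {**POT,**SAU}.items():
    r=arm.search_frame("top",k)
    print(k,[(np.round(x["centre"]).tolist(),round(x["conf"],2)) for x in r[:2]])
    s=r[0]["centre"]
    lo,hi=(hh-2,hh+12) if k in POT else (9,18)
    print("   ",measure(P,s,n,lo,hi,w*.75))
for k in("bat","vase_mid"): print(k,[(np.round(x["centre"]).tolist(),round(x["conf"],2)) for x in arm.search_frame("top",k)[:2]])
print(np.nanmedian(P[240:270,210:230,2]))
E
```

```text
pot_large_round_mid [([462.0, -300.0, 35.0], 0.97)]
    [ 458.  -294.5    0.    62.7   81.4  206. ]
pot_small_round_mid [([630.0, -136.0, 38.0], 0.71)]
    [ 627.4 -135.2    0.    41.    59.6  126. ]
pot_square_mid [([450.0, 270.0, 40.0], 0.74)]
    [447.6 267.1  48.   46.8  65.7 199. ]
pot_hex_mid [([445.0, 13.0, 31.0], 0.64), ([446.0, -285.0, 9.0], 0.61)]
    [443.2  12.6  14.5  54.4  71.8 197. ]
saucer_large_round [([442.0, 16.0, 11.0], 0.83), ([446.0, 12.0, 31.0], 0.44)]
    [443.7  12.8   0.  104.2  12.9 695. ]
saucer_small_round [([439.0, 250.0, 15.0], 0.74)]
    [447.1 266.5   0.   81.   13.6 388. ]
saucer_square [([575.0, -461.0, 6.0], 0.93), ([628.0, -136.0, 7.0], 0.63)]
    [ 574.  -461.    40.    86.8   12.6  441. ]
saucer_hex [([444.0, -280.0, 11.0], 0.81), ([445.0, 14.0, 28.0], 0.18)]
    [ 458.  -294.8    7.5   92.2   13.   568. ]
bat [([640.0, 152.0, 21.0], 0.59)]
vase_mid [([588.0, -10.0, 67.0], 0.91)]
0.5936577445904498
```

Every fitted size matches the description. The network's first saucer_square hit, (575,-461), is the yellow tray, so I reject it. The buff one is under the small round pot, and I'll measure it there together with the bat, plus one close crop.

```bash
cat >> h.py <<'E'
Z={}
def go(x,y,z,yaw,n,grip=-1,cmd=None):
    """constant row repeated n times to reach the target, tool down"""
    s=arm.state(); R=Ro.from_euler("xyz",s["orientation"],degrees=True)
    dy=(yaw-s["orientation"][2]+180)%360-180
    w=np.array([0,0,-dy/n]); M=np.zeros((3,3)); C=R
    for i in range(n):
        M+=C.as_matrix(); C=C*Ro.from_rotvec(w,degrees=True)
    d=np.linalg.solve(M,np.array([x,y,z])-s["tcp_pos"])
    print(n,"x",np.round([*d/80,*w/180],3).tolist(),"step mm",round(np.linalg.norm(d),1),"deg",round(dy/n,2))
E
python3 - <<'E'
from h import *
p,d=np.load("pics/top0.npz").values(); P=cloud("top",d)
print(measure(P,(628,-136),4,9,18,65)); print(measure(P,(640,152),0,14,24,90)); print(measure(P,(588,-10),0,95,120,50))
cv2.imwrite("pics/c1.png",cv2.resize(p[90:250,90:410,::-1],None,fx=2.4,fy=2.4,interpolation=cv2.INTER_CUBIC))
go(447.5,267,160,138,10); 
E
```

```text
[ 632.3 -131.    45.    91.1   13.2  491. ]
[ 642.1  151.7    0.   140.5   18.6 2444. ]
[591.   -6.5   0.   29.  105.2 141. ]
10 x [-0.435, -0.109, 0.117, 0.0, 0.0, 0.012] step mm 37.0 deg -2.16
```

View pics/c1.png

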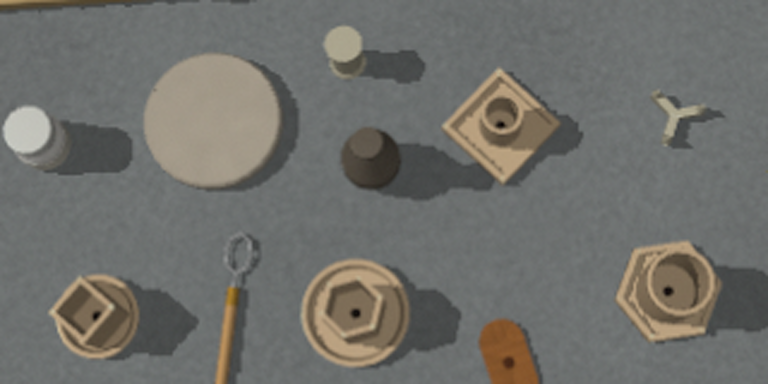

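The crop shows the four buff planters on the wrong saucers. Square pot is at (95,310), hex at (355,310), small round on the buff square saucer at (500,120) and large round on the hex saucer at (670,285). The square saucer's fit was too wide, so I'll redo it from the wrist. Moving now.

{"fn": "carry_out", "kwargs": {"moves": [[[-0.435,-0.109,0.117,0,0,0.012,-1],[-0.435,-0.109,0.117,0,0,0.012,-1],[-0.435,-0.109,0.117,0,0,0.012,-1],[-0.435,-0.109,0.117,0,0,0.012,-1],[-0.435,-0.109,0.117,0,0,0.012,-1],[-0.435,-0.109,0.117,0,0,0.012,-1],[-0.435,-0.109,0.117,0,0,0.012,-1],[-0.435,-0.109,0.117,0,0,0.012,-1],[-0.435,-0.109,0.117,0,0,0.012,-1],[-0.435,-0.109,0.117,0,0,0.012,-1]]], "force": 30}}

```text
time: 1.53
tcp_pos: [448.6, 265.1, 159.3]
orientation: [180.0, 0.0, 137.9]
force: [1.3, 1.3, -0.8]
finger_gap: 85.1
grip_force: 0.0
```

{"fn": "carry_out", "kwargs": {"moves": [[[0,0,0,0,0,0,-1],[0,0,0,0,0,0,-1]]]}}

```text
time: 1.7
tcp_pos: [448.3, 265.0, 159.1]
orientation: [-179.9, -0.0, 137.8]
force: [0.2, -0.6, 0.2]
finger_gap: 85.1
grip_force: 0.0
```

```bash
python3 - <<'E'
from h import *
s=arm.state();p,d=arm.grab_frame("wrist");P=cloud("wrist",d,s)
cv2.imwrite("pics/w1.png",p[:,:,::-1])
print(s["tcp_pos"],s["orientation"],s["joint_pos"])
print(measure(P,(447.5,267),4,58,75,36),measure(P,(447.5,267),0,9,18,60))
go(447.5,267,160,138,1); go(447.5,267,46,138,4)
E
```

```text
[448.31109008 264.96573493 159.12283619] [-1.79943071e+02 -1.95466008e-02  1.37764373e+02] [ 3.05834638e+01  1.78910838e-01 -5.30834510e+00  8.45729068e+01
  1.85804024e-03  7.28190803e+01]
[ 447.9  266.1   49.    46.6   63.8 1960. ] [ 447.9  265.2    0.    82.7   11.3 2766. ]
1 x [0.011, 0.005, -0.004, 0.0, 0.0, -0.001] step mm 1.1 deg 0.12
4 x [0.003, 0.001, 0.355, 0.0, 0.0, -0.0] step mm 28.4 deg 0.03
```

View pics/w1.png

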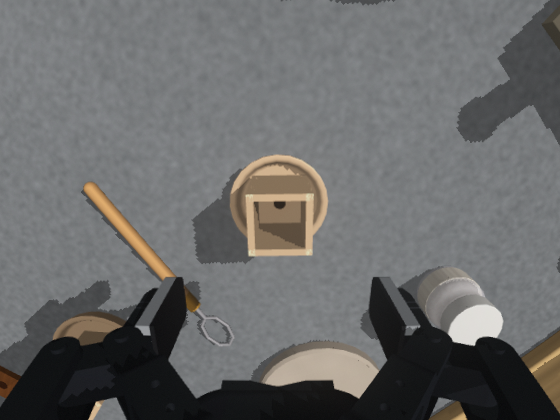

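The wrist view shows the square pot in its small round saucer at (280,210), with its sides running along the closing line. The wrist fit agrees with the top camera to about 1 mm, so I descend and grip.

{"fn": "carry_out", "kwargs": {"moves": [[[0.008,0.005,0.35,0,0,-0.004,-1],[0,0,0.36,0,0,0,-1],[0,0,0.36,0,0,0,-1],[0,0,0.36,0,0,0,-1],[0,0,0,0,0,0,-0.5],[0,0,0,0,0,0,0],[0,0,0,0,0,0,0.5],[0,0,0,0,0,0,1],[0,0,0,0,0,0,1],[0,0,0,0,0,0,1]]]}}

```text
time: 2.58
tcp_pos: [448.4, 268.3, 47.7]
orientation: [179.8, 0.0, 138.7]
force: [-2.1, 1.9, 7.5]
finger_gap: 45.8
grip_force: 32.1
```

{"fn": "carry_out", "kwargs": {"moves": [[[0,0,0,0,0,0,1],[0,0,0,0,0,0,1],[0,0,-0.03,0,0,0,1],[0,0,-0.07,0,0,0,1],[0,0,-0.15,0,0,0,1],[0,0,-0.3,0,0,0,1],[0,0,-0.35,0,0,0,1],[0,0,-0.35,0,0,0,1],[0,0,-0.35,0,0,0,1],[0,0,-0.3,0,0,0,1]]]}}

```text
time: 3.42
tcp_pos: [447.5, 267.2, 200.6]
orientation: [179.9, 0.0, 138.7]
force: [0.3, 0.4, -1.9]
finger_gap: 45.7
grip_force: 31.2
```

```bash
python3 - <<'E'
from h import *
print(arm.state()["joint_pos"])
go(642,152,198,138.5,7)
E
```

```text
[ 3.08455321e+01  1.51931347e-01 -7.68833282e-01  8.89653366e+01
 -4.78781890e-03  7.21741100e+01]
7 x [-0.397, 0.075, 0.005, 0.0, 0.0, 0.0] step mm 32.3 deg -0.02
```

{"fn": "carry_out", "kwargs": {"moves": [[[-0.3,0.057,0,0,0,0,1],[-0.45,0.086,0,0,0,0,1],[-0.45,0.086,0,0,0,0,1],[-0.45,0.086,0,0,0,0,1],[-0.45,0.086,0,0,0,0,1],[-0.4,0.076,0.2,0,0,0,1],[-0.28,0.048,0.35,0,0,0,1],[0,0,0.4,0,0,0,1],[0,0,0.3,0,0,0,1],[0,0,0.2,0,0,0,1]]]}}

```text
time: 4.25
tcp_pos: [641.6, 151.1, 78.8]
orientation: [-179.8, -0.1, 138.6]
force: [-0.5, 0.4, -1.5]
finger_gap: 45.7
grip_force: 31.3
```

{"fn": "carry_out", "kwargs": {"moves": [[[0,0,0,0,0,0,1],[0,0,0,0,0,0,1]]]}}

```text
time: 4.42
tcp_pos: [641.9, 151.8, 81.7]
orientation: [-180.0, -0.0, 138.7]
force: [0.5, 0.3, 0.1]
finger_gap: 45.4
grip_force: 31.3
```

```bash
python3 - <<'E'
from h import *
go(642,152,61,138.5,4)
s=arm.state();p,d=arm.grab_frame("wrist");cv2.imwrite("pics/w2.png",p[:,:,::-1])
E
```

```text
4 x [0.0, 0.001, 0.065, 0.0, 0.0, 0.0] step mm 5.2 deg -0.04
```

View pics/w2.png

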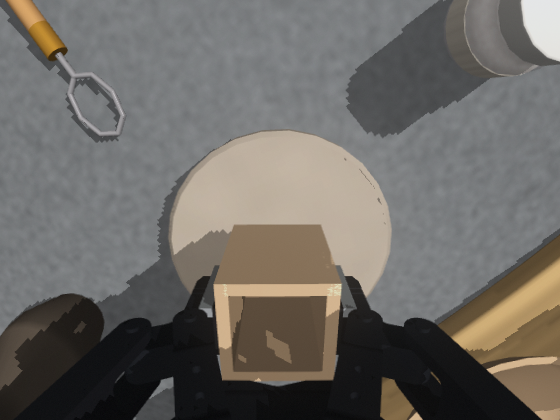

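The pot hangs square and upright in the pads at (280,300), over the bat. I lower it and release.

{"fn": "carry_out", "kwargs": {"moves": [[[0,0,0.1,0,0,0,1],[0,0,0.08,0,0,0,1],[0,0,0.05,0,0,0,1],[0,0,0.03,0,0,0,1],[0,0,0,0,0,0,1],[0,0,0,0,0,0,1]]]}}

```text
time: 4.97
tcp_pos: [642.2, 152.0, 60.6]
orientation: [180.0, 0.0, 138.7]
force: [0.5, 0.1, -0.9]
finger_gap: 45.9
grip_force: 31.3
```

{"fn": "carry_out", "kwargs": {"moves": [[[0,0,0.01,0,0,0,1],[0,0,0.01,0,0,0,1],[0,0,0,0,0,0,1]]]}}

```text
time: 5.22
tcp_pos: [642.3, 152.0, 59.8]
orientation: [180.0, 0.0, 138.7]
force: [-1.0, -0.0, 4.2]
finger_gap: 45.6
grip_force: 31.8
```

Contact came at 59.8 mm, as predicted. I release, rise and head for the small round pot.

{"fn": "carry_out", "kwargs": {"moves": [[[0,0,0,0,0,0,0.3],[0,0,0,0,0,0,0],[0,0,0,0,0,0,-0.5],[0,0,0,0,0,0,-1],[0,0,0,0,0,0,-1],[0,0,-0.2,0,0,0,-1],[0,0,-0.4,0,0,0,-1],[0,0,-0.45,0,0,0,-1],[0,0,-0.45,0,0,0,-1],[0,0,-0.2,0,0,0,-1]]]}}

```text
time: 6.05
tcp_pos: [643.0, 152.2, 200.1]
orientation: [179.7, 0.2, 138.7]
force: [0.3, -0.0, -0.6]
finger_gap: 85.6
grip_force: 0.0
```

```bash
python3 - <<'E'
from h import *
go(628,-134,190,135,10); go(628,-134,190,90,10)
E
```

```text
10 x [-0.23, -0.275, 0.012, 0.0, 0.0, 0.002] step mm 28.7 deg -0.37
10 x [-0.32, -0.183, 0.012, 0.0, 0.0, 0.027] step mm 29.5 deg -4.87
```

{"fn": "carry_out", "kwargs": {"moves": [[[-0.23,-0.275,0.012,0,0,0.002,-1],[-0.23,-0.275,0.012,0,0,0.002,-1],[-0.23,-0.275,0.012,0,0,0.002,-1],[-0.23,-0.275,0.012,0,0,0.002,-1],[-0.23,-0.275,0.012,0,0,0.002,-1],[-0.23,-0.275,0.012,0,0,0.002,-1],[-0.23,-0.275,0.012,0,0,0.002,-1],[-0.23,-0.275,0.012,0,0,0.002,-1],[-0.23,-0.275,0.012,0,0,0.002,-1],[-0.23,-0.275,0.012,0,0,0.002,-1]]]}}

```text
time: 6.88
tcp_pos: [626.8, -135.8, 185.1]
orientation: [-180.0, 0.0, 135.1]
force: [0.1, 0.4, 0.4]
finger_gap: 85.5
grip_force: 0.0
```

{"fn": "carry_out", "kwargs": {"moves": [[[0,0,0,0,0,0,-1],[0,0,0,0,0,0,-1]]]}}

```text
time: 7.05
tcp_pos: [626.8, -135.7, 184.9]
orientation: [-180.0, -0.0, 134.9]
force: [-0.2, 1.1, 0.3]
finger_gap: 85.4
grip_force: 0.0
```

```bash
python3 - <<'E'
from h import *
s=arm.state();p,d=arm.grab_frame("wrist");P=cloud("wrist",d,s)
cv2.imwrite("pics/w3.png",p[:,:,::-1]); np.savez("pics/w3.npz",P=P)
print(s["tcp_pos"],s["orientation"],s["joint_pos"])
c=measure(P,(628,-135),0,53,70,30); print(c)
print(measure(P,(628,-135),4,7,18,62))
p2,d2=np.load("pics/top0.npz").values(); T=cloud("top",d2)
for R in(58,61): print(measure(T,(628,-135),4,9,18,R),measure(P,(628,-135),4,7,18,R))
go(c[0],c[1],42,135,4)
E
```

```text
[ 626.77976717 -135.70462941  184.92936412] [-1.79991915e+02 -2.50100504e-02  1.34933519e+02] [-1.22193735e+01  1.69270177e+01  1.62899699e+01  8.93883491e+01
  6.77295507e-03  3.28471041e+01]
[ 629.4 -136.4    0.    41.2   57.7  964. ]
[ 630.4 -137.5   45.5   84.3   11.9 2907. ]
[ 632.1 -131.    45.5   91.1   13.2  489. ] [ 630.4 -137.5   45.5   84.3   11.9 2878. ]
[ 632.3 -131.    45.    91.1   13.2  491. ] [ 630.4 -137.5   45.5   84.3   11.9 2906. ]
4 x [-0.009, 0.001, 0.447, 0.0, 0.0, 0.0] step mm 35.8 deg -0.0
```

View pics/w3.png

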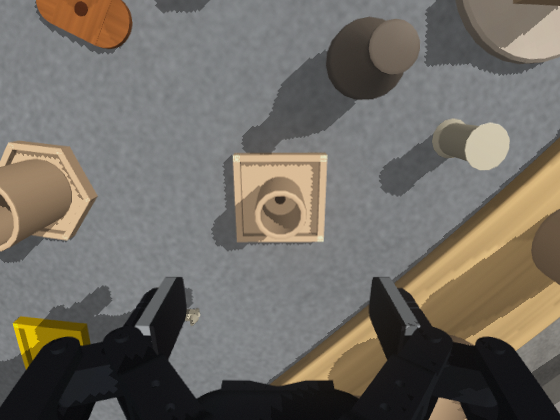

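The small round pot is at (280,210) in its square saucer, and the vase and cream post are well clear of the fingers. The wrist fit gives the square saucer 84 mm across at yaw 45.5, which matches. I descend and grip.

{"fn": "carry_out", "kwargs": {"moves": [[[-0.015,0.013,0.45,0,0,0,-1],[0,0,0.45,0,0,0,-1],[0,0,0.45,0,0,0,-1],[0,0,0.3,0,0,0,-1],[0,0,0.13,0,0,0,-1],[0,0,0,0,0,0,-0.5],[0,0,0,0,0,0,0],[0,0,0,0,0,0,0.5],[0,0,0,0,0,0,1],[0,0,0,0,0,0,1]]]}}

```text
time: 7.93
tcp_pos: [630.0, -134.5, 45.6]
orientation: [179.9, 0.2, 135.1]
force: [-0.9, 2.4, 6.9]
finger_gap: 41.9
grip_force: 30.8
```

{"fn": "carry_out", "kwargs": {"moves": [[[0,0,0,0,0,0,1],[0,0,0,0,0,0,1],[0,0,0,0,0,0,1]]]}}

```text
time: 8.18
tcp_pos: [630.0, -134.5, 45.6]
orientation: [179.8, 0.2, 135.1]
force: [0.4, 1.4, 7.3]
finger_gap: 41.3
grip_force: 30.8
```

{"fn": "carry_out", "kwargs": {"moves": [[[0,0,-0.03,0,0,0,1],[0,0,-0.07,0,0,0,1],[0,0,-0.15,0,0,0,1],[0,0,-0.3,0,0,0,1],[0,0,-0.35,0,0,0,1],[0,0,-0.35,0,0,0,1],[0,0,-0.35,0,0,0,1],[0,0,-0.3,0,0,0,1],[0,0,0,0,0,0,1]]]}}

```text
time: 8.93
tcp_pos: [630.0, -134.8, 202.1]
orientation: [179.7, 0.4, 135.1]
force: [0.9, 0.8, -0.1]
finger_gap: 41.4
grip_force: 30.6
```

```bash
python3 - <<'E'
from h import *
go(447.6,266,200,135,13)
E
```

```text
13 x [0.396, 0.149, -0.0, 0.0, 0.0, 0.0] step mm 33.9 deg -0.01
```

{"fn": "carry_out", "kwargs": {"moves": [[[0.2,0.075,0,0,0,0,1],[0.43,0.162,0,0,0,0,1],[0.43,0.162,0,0,0,0,1],[0.43,0.162,0,0,0,0,1],[0.43,0.162,0,0,0,0,1],[0.43,0.162,0,0,0,0,1],[0.43,0.162,0,0,0,0,1],[0.43,0.162,0,0,0,0,1],[0.43,0.162,0,0,0,0,1],[0.43,0.162,0,0,0,0,1]]]}}

```text
time: 9.77
tcp_pos: [483.5, 183.6, 195.6]
orientation: [180.0, 0.0, 135.1]
force: [0.8, -0.3, -1.4]
finger_gap: 41.4
grip_force: 30.6
```

{"fn": "carry_out", "kwargs": {"moves": [[[0.43,0.162,0,0,0,0,1],[0.43,0.162,0,0,0,0,1],[0.4,0.15,0.1,0,0,0,1],[0.248,0.09,0.25,0,0,0,1],[0,0,0.4,0,0,0,1],[0,0,0.4,0,0,0,1],[0,0,0.35,0,0,0,1],[0,0,0.2,0,0,0,1],[0,0,0,0,0,0,1],[0,0,0,0,0,0,1]]]}}

```text
time: 10.6
tcp_pos: [430.8, 299.2, 59.1]
orientation: [-179.9, -0.0, 135.1]
force: [-0.4, -0.1, 0.0]
finger_gap: 41.3
grip_force: 30.7
```

```bash
python3 - <<'E'
from h import *
s=arm.state();p,d=arm.grab_frame("wrist");P=cloud("wrist",d,s)
print(measure(P,(447.5,266),0,9,18,60))
go(447.6,266,47,135,4)
E
```

```text
[448.1 265.7   0.   84.3  11.9 771. ]
4 x [-0.11, -0.039, 0.041, 0.0, 0.0, 0.0] step mm 9.9 deg -0.02
```

I counted one transit row too many, so it overshot by 37 mm, above the rim height and touching nothing. I correct sideways, then lower.

{"fn": "carry_out", "kwargs": {"moves": [[[-0.11,-0.039,0,0,0,0,1],[-0.11,-0.039,0,0,0,0,1],[-0.11,-0.039,0,0,0,0,1],[-0.11,-0.039,0,0,0,0,1],[0,0,0.07,0,0,0,1],[0,0,0.05,0,0,0,1],[0,0,0.03,0,0,0,1],[0,0,0,0,0,0,1],[0,0,0,0,0,0,1]]]}}

```text
time: 11.4
tcp_pos: [446.9, 265.8, 46.5]
orientation: [-180.0, -0.0, 135.1]
force: [0.1, 0.2, -1.2]
finger_gap: 41.5
grip_force: 30.8
```

{"fn": "carry_out", "kwargs": {"moves": [[[-0.006,0.006,0.012,0,0,0,1],[0,0,0.012,0,0,0,1],[0,0,0,0,0,0,1]]]}}

```text
time: 11.65
tcp_pos: [448.0, 266.1, 45.6]
orientation: [180.0, 0.0, 135.1]
force: [-1.2, -0.5, 4.9]
finger_gap: 41.8
grip_force: 31.1
```

Contact again. I release, rise and look.

{"fn": "carry_out", "kwargs": {"moves": [[[0,0,0,0,0,0,0.3],[0,0,0,0,0,0,0],[0,0,0,0,0,0,-0.5],[0,0,0,0,0,0,-1],[0,0,0,0,0,0,-1],[0,0,-0.2,0,0,0,-1],[0,0,-0.4,0,0,0,-1],[0,0,-0.45,0,0,0,-1],[0,0,-0.45,0,0,0,-1],[0,0,-0.45,0,0,0,-1]]]}}

```text
time: 12.48
tcp_pos: [447.6, 265.5, 202.5]
orientation: [-180.0, -0.0, 135.1]
force: [0.3, -0.7, -0.0]
finger_gap: 85.7
grip_force: 0.0
```

```bash
python3 - <<'E'
from h import *
s=arm.state();p,d=arm.grab_frame("wrist");P=cloud("wrist",d,s)
print(measure(P,(448,266),0,52,70,30),measure(P,(448,266),0,8,17,60))
go(642.2,152,200,138.5,6)
E
```

```text
[448.1 264.5   0.   40.7  57.6 847. ] [ 447.9  265.2    0.    82.7   11.5 2172. ]
6 x [-0.456, 0.104, 0.023, 0.0, 0.0, -0.003] step mm 37.4 deg 0.57
```

The small round pot is centred to 1 mm. Next I fetch the square pot from the bat.

{"fn": "carry_out", "kwargs": {"moves": [[[-0.456,0.104,0.023,0,0,-0.003,-1],[-0.456,0.104,0.023,0,0,-0.003,-1],[-0.456,0.104,0.023,0,0,-0.003,-1],[-0.456,0.104,0.023,0,0,-0.003,-1],[-0.456,0.104,0.023,0,0,-0.003,-1],[-0.456,0.104,0.023,0,0,-0.003,-1],[0,0,0.2,0,0,0,-1],[0,0,0.2,0,0,0,-1],[0,0,0,0,0,0,-1],[0,0,0,0,0,0,-1]]]}}

```text
time: 13.37
tcp_pos: [640.3, 150.9, 156.9]
orientation: [-179.9, -0.1, 138.3]
force: [-1.0, -0.3, 0.2]
finger_gap: 85.4
grip_force: 0.0
```

```bash
python3 - <<'E'
from h import *
s=arm.state();p,d=arm.grab_frame("wrist");P=cloud("wrist",d,s)
print(measure(P,(642,152),4,69,88,38))
go(642.2,152,60,138.5,4)
E
```

```text
[ 642.7  150.3   49.    46.7   75.8 2300. ]
4 x [-0.002, 0.005, 0.307, 0.0, 0.0, -0.0] step mm 24.6 deg 0.04
```

{"fn": "carry_out", "kwargs": {"moves": [[[-0.004,0.01,0.35,0,0,-0.001,-1],[-0.004,0.01,0.4,0,0,0,-1],[0,0,0.32,0,0,0,-1],[0,0,0.17,0,0,0,-1],[0,0,0,0,0,0,-0.5],[0,0,0,0,0,0,0],[0,0,0,0,0,0,0.5],[0,0,0,0,0,0,1],[0,0,0,0,0,0,1],[0,0,0,0,0,0,1]]]}}

```text
time: 14.25
tcp_pos: [643.5, 152.2, 61.5]
orientation: [179.8, 0.1, 138.5]
force: [-1.1, 0.4, 7.0]
finger_gap: 45.8
grip_force: 31.8
```

{"fn": "carry_out", "kwargs": {"moves": [[[0,0,0,0,0,0,1],[0,0,0,0,0,0,1]]]}}

```text
time: 14.42
tcp_pos: [643.5, 152.2, 61.5]
orientation: [179.8, 0.1, 138.5]
force: [-1.2, 0.4, 6.3]
finger_gap: 46.2
grip_force: 31.8
```

{"fn": "carry_out", "kwargs": {"moves": [[[0,0,-0.03,0,0,0,1],[0,0,-0.07,0,0,0,1],[0,0,-0.15,0,0,0,1],[0,0,-0.3,0,0,0,1],[0,0,-0.35,0,0,0,1],[0,0,-0.35,0,0,0,1],[0,0,-0.35,0,0,0,1],[0,0,-0.2,0,0,0,1],[0,0,0,0,0,0,1]]]}}

```text
time: 15.17
tcp_pos: [643.6, 152.1, 208.6]
orientation: [179.7, 0.2, 138.5]
force: [0.3, -0.6, -0.9]
finger_gap: 45.7
grip_force: 31.1
```

```bash
python3 - <<'E'
from h import *
go(630,-136.5,200,135.3,10)
E
```

```text
10 x [-0.233, -0.276, 0.01, 0.0, 0.0, 0.002] step mm 28.9 deg -0.32
```

{"fn": "carry_out", "kwargs": {"moves": [[[-0.233,-0.276,0,0,0,0.002,1],[-0.233,-0.276,0,0,0,0.002,1],[-0.233,-0.276,0,0,0,0.002,1],[-0.233,-0.276,0,0,0,0.002,1],[-0.233,-0.276,0,0,0,0.002,1],[-0.233,-0.276,0,0,0,0.002,1],[-0.233,-0.276,0,0,0,0.002,1],[-0.233,-0.276,0,0,0,0.002,1],[-0.233,-0.276,0,0,0,0.002,1],[-0.233,-0.276,0,0,0,0.002,1]]]}}

```text
time: 16.0
tcp_pos: [627.0, -138.1, 202.3]
orientation: [-180.0, -0.0, 134.9]
force: [-0.4, -0.6, -2.6]
finger_gap: 45.8
grip_force: 31.3
```

{"fn": "carry_out", "kwargs": {"moves": [[[0,0,0.2,0,0,0,1],[0,0,0.35,0,0,0,1],[0,0,0.45,0,0,0,1],[0,0,0.35,0,0,0,1],[0,0,0.2,0,0,0,1],[0,0,0.05,0,0,0,1],[0,0,0,0,0,0,1],[0,0,0,0,0,0,1]]]}}

```text
time: 16.67
tcp_pos: [627.9, -136.8, 75.8]
orientation: [180.0, 0.0, 134.9]
force: [0.6, 1.0, -0.6]
finger_gap: 45.5
grip_force: 31.3
```

```bash
python3 - <<'E'
from h import *
s=arm.state();p,d=arm.grab_frame("wrist");P=cloud("wrist",d,s)
print(measure(P,(630,-136),4,8,17,60))
go(630,-136,51,135,4)
E
```

```text
[ 622.  -129.5   45.    72.7   12.  3296. ]
4 x [-0.002, 0.006, 0.08, 0.0, 0.0, -0.0] step mm 6.4 deg 0.02
```

{"fn": "carry_out", "kwargs": {"moves": [[[-0.006,0.022,0.13,0,0,0,1],[0,0,0.1,0,0,0,1],[0,0,0.06,0,0,0,1],[0,0,0.03,0,0,0,1],[0,0,0,0,0,0,1],[0,0,0,0,0,0,1]]]}}

```text
time: 17.22
tcp_pos: [628.9, -135.7, 49.5]
orientation: [-180.0, -0.0, 134.9]
force: [-4.1, 1.2, 4.2]
finger_gap: 45.8
grip_force: 32.0
```

{"fn": "carry_out", "kwargs": {"moves": [[[0,0,0,0,0,0,0.3],[0,0,0,0,0,0,0],[0,0,0,0,0,0,-0.5],[0,0,0,0,0,0,-1],[0,0,0,0,0,0,-1],[0,0,-0.2,0,0,0,-1],[0,0,-0.4,0,0,0,-1],[0,0,-0.45,0,0,0,-1],[0,0,-0.45,0,0,0,-1],[0,0,-0.3,0,0,0,-1]]]}}

```text
time: 18.05
tcp_pos: [629.6, -135.9, 196.8]
orientation: [179.9, 0.2, 134.9]
force: [0.2, -0.5, -0.3]
finger_gap: 85.2
grip_force: 0.0
```

{"fn": "carry_out", "kwargs": {"moves": [[[0,0,0,0,0,0,-1],[0,0,0,0,0,0,-1]]]}}

```text
time: 18.22
tcp_pos: [629.9, -136.0, 194.7]
orientation: [179.9, 0.2, 134.9]
force: [-0.9, 0.2, -0.8]
finger_gap: 85.2
grip_force: 0.0
```

```bash
python3 - <<'E'
from h import *
s=arm.state();p,d=arm.grab_frame("wrist");P=cloud("wrist",d,s)
cv2.imwrite("pics/w4.png",p[:,:,::-1])
print(measure(P,(630,-136),4,57,72,38),measure(P,(630,-136),4,8,17,60))
go(443.2,12.7,200,104.5,8);go(443.2,12.7,200,164.5,8)
E
```

```text
[ 629.2 -137.3   45.    46.1   63.9 1480. ] [ 630.4 -137.5   45.    84.2   11.7 2814. ]
8 x [0.354, -0.128, -0.011, 0.0, 0.0, 0.021] step mm 30.1 deg -3.8
8 x [0.374, 0.042, -0.011, 0.0, 0.0, -0.021] step mm 30.1 deg 3.7
```

View pics/w4.png

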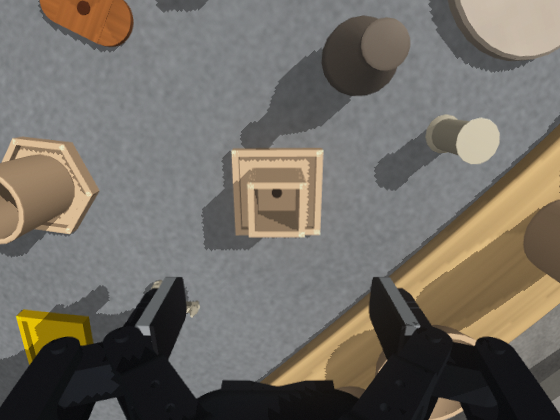

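The square pot at (277,205) sits parallel and central in its saucer. Next is the hex pot.

{"fn": "carry_out", "kwargs": {"moves": [[[0.354,-0.128,0,0,0,0.021,-1],[0.354,-0.128,0,0,0,0.021,-1],[0.354,-0.128,0,0,0,0.021,-1],[0.354,-0.128,0,0,0,0.021,-1],[0.354,-0.128,0,0,0,0.021,-1],[0.354,-0.128,0,0,0,0.021,-1],[0.354,-0.128,0,0,0,0.021,-1],[0.354,-0.128,0,0,0,0.021,-1],[0,0,0,0,0,0,-1],[0,0,0,0,0,0,-1]]]}}

```text
time: 19.1
tcp_pos: [441.7, 13.1, 192.0]
orientation: [-179.9, -0.0, 104.8]
force: [0.6, 0.0, 0.2]
finger_gap: 85.8
grip_force: 0.0
```

```bash
python3 - <<'E'
from h import *
s=arm.state();p,d=arm.grab_frame("wrist");P=cloud("wrist",d,s)
print(measure(P,(443,13),6,63,80,38),measure(P,(443,13),0,8,17,64))
go(443.2,12.7,200,104.5,1);go(443.2,12.7,49,104.5,5)
E
```

```text
[ 445.2   10.1   15.    54.4   69.8 1654. ] [ 446.    10.     0.   104.9   11.2 3200. ]
1 x [-0.0, 0.012, -0.099, 0.0, 0.0, 0.002] step mm 8.0 deg -0.27
5 x [-0.0, 0.003, 0.358, 0.0, 0.0, 0.0] step mm 28.6 deg -0.05
```

{"fn": "carry_out", "kwargs": {"moves": [[[-0.023,0.034,0.4,0,0,0.002,-1],[0,0,0.45,0,0,0,-1],[0,0,0.45,0,0,0,-1],[0,0,0.35,0,0,0,-1],[0,0,0.15,0,0,0,-1],[0,0,0,0,0,0,-0.5],[0,0,0,0,0,0,0],[0,0,0,0,0,0,0.5],[0,0,0,0,0,0,1],[0,0,0,0,0,0,1]]]}}

```text
time: 19.98
tcp_pos: [446.8, 11.1, 50.8]
orientation: [179.8, 0.0, 104.3]
force: [-0.7, -0.9, 3.6]
finger_gap: 54.1
grip_force: 33.2
```

{"fn": "carry_out", "kwargs": {"moves": [[[0,0,0,0,0,0,1],[0,0,0,0,0,0,1]]]}}

```text
time: 20.15
tcp_pos: [446.8, 11.2, 50.8]
orientation: [179.8, 0.1, 104.3]
force: [-0.0, -0.9, 5.6]
finger_gap: 53.8
grip_force: 33.3
```

{"fn": "carry_out", "kwargs": {"moves": [[[0,0,-0.03,0,0,0,1],[0,0,-0.07,0,0,0,1],[0,0,-0.15,0,0,0,1],[0,0,-0.3,0,0,0,1],[0,0,-0.4,0,0,0,1],[0,0,-0.4,0,0,0,1],[0,0,-0.35,0,0,0,1],[0,0,-0.2,0,0,0,1],[0,0,0,0,0,0,1]]]}}

```text
time: 20.9
tcp_pos: [446.9, 11.3, 205.9]
orientation: [179.7, 0.1, 104.3]
force: [0.1, -0.6, -1.2]
finger_gap: 53.8
grip_force: 32.7
```

```bash
python3 - <<'E'
from h import *
go(642,152,200,104.5,7)
E
```

```text
7 x [0.157, 0.4, 0.013, 0.0, 0.0, -0.0] step mm 34.4 deg 0.03
```

{"fn": "carry_out", "kwargs": {"moves": [[[0.157,0.4,0,0,0,0,1],[0.157,0.4,0,0,0,0,1],[0.157,0.4,0,0,0,0,1],[0.157,0.4,0,0,0,0,1],[0.157,0.4,0,0,0,0,1],[0.157,0.4,0,0,0,0,1],[0.157,0.4,0,0,0,0,1],[0,0,0.2,0,0,0,1],[0,0,0.4,0,0,0,1],[0,0,0.4,0,0,0,1]]]}}

```text
time: 21.73
tcp_pos: [641.6, 152.3, 119.5]
orientation: [180.0, 0.0, 104.3]
force: [-0.1, 0.2, -1.8]
finger_gap: 53.5
grip_force: 33.3
```

{"fn": "carry_out", "kwargs": {"moves": [[[0,0,0.3,0,0,0,1],[0,0,0.15,0,0,0,1],[0,0,0.05,0,0,0,1],[0,0,0,0,0,0,1],[0,0,0,0,0,0,1]]]}}

```text
time: 22.15
tcp_pos: [641.6, 151.8, 82.7]
orientation: [179.9, 0.0, 104.3]
force: [0.5, 0.4, -1.4]
finger_gap: 53.6
grip_force: 33.2
```

{"fn": "carry_out", "kwargs": {"moves": [[[0,0,0.1,0,0,0,1],[0,0,0.08,0,0,0,1],[0,0,0.05,0,0,0,1],[0,0,0.02,0,0,0,1],[0,0,0.01,0,0,0,1],[0,0,0,0,0,0,1]]]}}

```text
time: 22.65
tcp_pos: [641.2, 151.8, 62.7]
orientation: [179.9, 0.0, 104.3]
force: [-6.0, -0.3, 13.6]
finger_gap: 53.4
grip_force: 34.7
```

Contact came at 62.7, and I had expected 62.8. I release, rise and go to the large round pot.

{"fn": "carry_out", "kwargs": {"moves": [[[0,0,0,0,0,0,0.2],[0,0,0,0,0,0,-0.2],[0,0,0,0,0,0,-0.6],[0,0,0,0,0,0,-1],[0,0,0,0,0,0,-1],[0,0,-0.2,0,0,0,-1],[0,0,-0.45,0,0,0,-1],[0,0,-0.45,0,0,0,-1],[0,0,-0.45,0,0,0,-1],[0,0,-0.3,0,0,0,-1]]]}}

```text
time: 23.48
tcp_pos: [641.4, 151.8, 211.9]
orientation: [179.8, 0.0, 104.3]
force: [0.7, -0.7, -0.8]
finger_gap: 85.4
grip_force: 0.0
```

```bash
python3 - <<'E'
from h import *
go(460,-295,210,97.5,14)
E
```

```text
14 x [-0.36, -0.236, 0.001, 0.0, 0.0, 0.003] step mm 34.5 deg -0.49
```

{"fn": "carry_out", "kwargs": {"moves": [[[-0.36,-0.236,0,0,0,0.003,-1],[-0.36,-0.236,0,0,0,0.003,-1],[-0.36,-0.236,0,0,0,0.003,-1],[-0.36,-0.236,0,0,0,0.003,-1],[-0.36,-0.236,0,0,0,0.003,-1],[-0.36,-0.236,0,0,0,0.003,-1],[-0.36,-0.236,0,0,0,0.003,-1],[-0.36,-0.236,0,0,0,0.003,-1],[-0.36,-0.236,0,0,0,0.003,-1],[-0.36,-0.236,0,0,0,0.003,-1]]]}}

```text
time: 24.32
tcp_pos: [514.7, -170.2, 208.2]
orientation: [180.0, 0.0, 98.9]
force: [1.0, -0.7, -0.3]
finger_gap: 85.8
grip_force: 0.0
```

{"fn": "carry_out", "kwargs": {"moves": [[[-0.36,-0.236,0,0,0,0.003,-1],[-0.36,-0.236,0,0,0,0.003,-1],[-0.36,-0.236,0,0,0,0.003,-1],[-0.36,-0.236,0,0,0,0.003,-1],[0,0,0,0,0,0,-1],[0,0,0,0,0,0,-1]]]}}

```text
time: 24.82
tcp_pos: [456.1, -294.9, 208.0]
orientation: [-180.0, -0.0, 96.6]
force: [0.6, 0.0, 0.2]
finger_gap: 84.9
grip_force: 0.0
```

```bash
python3 - <<'E'
from h import *
s=arm.state();p,d=arm.grab_frame("wrist");P=cloud("wrist",d,s)
cv2.imwrite("pics/w5.png",p[:,:,::-1])
print(s["tcp_pos"],s["orientation"])
c=measure(P,(460,-295),0,73,90,45);print(c,measure(P,(460,-295),6,8,17,64))
go(c[0],c[1],57,97.5,5)
E
```

```text
[ 456.14176158 -294.94290041  208.02796268] [-1.79985699e+02 -1.23861735e-02  9.65538740e+01]
[ 459.4 -296.     0.    63.    79.6 1646. ] [ 459.9 -296.7    7.    91.8   11.1 2936. ]
5 x [-0.006, 0.006, 0.378, 0.0, 0.0, -0.001] step mm 30.2 deg 0.17
```

View pics/w5.png

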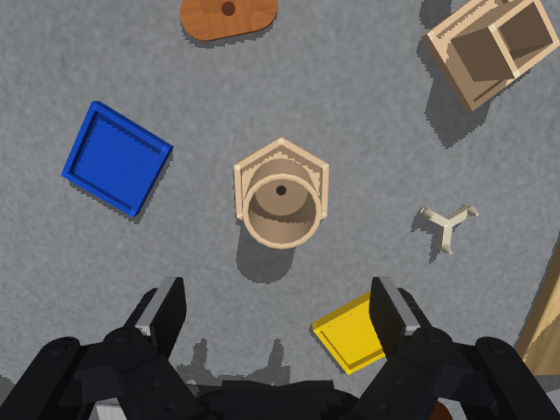

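The large round pot sits over the hex saucer at (283,205); the blue and yellow trays and the stilt are clear of the fingers. I descend and grip.

{"fn": "carry_out", "kwargs": {"moves": [[[-0.003,0.028,0.4,0,0,-0.003,-1],[-0.003,0.028,0.45,0,0,0,-1],[0,0,0.45,0,0,0,-1],[0,0,0.4,0,0,0,-1],[0,0,0.2,0,0,0,-1],[0,0,0,0,0,0,-0.5],[0,0,0,0,0,0,0],[0,0,0,0,0,0,0.5],[0,0,0,0,0,0,1],[0,0,0,0,0,0,1]]]}}

```text
time: 25.7
tcp_pos: [462.3, -293.7, 57.9]
orientation: [179.9, 0.1, 97.3]
force: [-0.4, -0.1, -1.8]
finger_gap: 62.0
grip_force: 34.0
```

{"fn": "carry_out", "kwargs": {"moves": [[[0,0,0,0,0,0,1],[0,0,0,0,0,0,1]]]}}

```text
time: 25.87
tcp_pos: [461.8, -293.6, 57.0]
orientation: [180.0, 0.0, 97.3]
force: [0.2, 0.4, -1.9]
finger_gap: 62.1
grip_force: 34.0
```

{"fn": "carry_out", "kwargs": {"moves": [[[0,0,-0.03,0,0,0,1],[0,0,-0.07,0,0,0,1],[0,0,-0.15,0,0,0,1],[0,0,-0.3,0,0,0,1],[0,0,-0.4,0,0,0,1],[0,0,-0.4,0,0,0,1],[0,0,-0.35,0,0,0,1],[0,0,-0.2,0,0,0,1],[0,0,0,0,0,0,1]]]}}

```text
time: 26.62
tcp_pos: [462.6, -294.2, 213.8]
orientation: [179.7, 0.3, 97.3]
force: [0.7, 0.7, -1.8]
finger_gap: 62.2
grip_force: 34.2
```

```bash
python3 - <<'E'
from h import *
go(447,11.3,210,97,9)
E
```

```text
9 x [0.424, 0.031, 0.004, 0.0, 0.0, 0.0] step mm 34.0 deg -0.03
```

The gap reads 62 rather than 64, so I check the hold before going on.

```bash
python3 - <<'E'
from h import *
a=arm.grab_frame("wrist")[0]; b=arm.grab_frame("side")[0]
cv2.imwrite("pics/h1.png",np.hstack([cv2.resize(a,(400,300)),cv2.resize(b[120:360,160:480],(400,300))])[:,:,::-1])
E
```

```text
(no output)
```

View pics/h1.png

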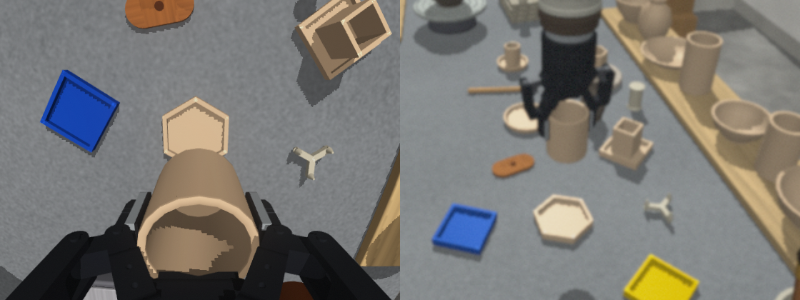

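```bash
python3 - <<'E'
from h import *
s=arm.state();a,d=arm.grab_frame("wrist");T=dict(tcp_pos=np.zeros(3),orientation=[0,0,0]);P=cloud("wrist",d,T).reshape(-1,3)
# tool frame: pot near origin, rim around z~-22
m=(np.hypot(P[:,0],P[:,1])<50)&(P[:,2]>-45)&(P[:,2]<5); q=P[m]
for z in range(-44,6,4):
    k=q[np.abs(q[:,2]-z-2)<2]; 
    if len(k)>5: print(z,len(k),k[:,0].min().round(),k[:,0].max().round(),k[:,1].min().round(),k[:,1].max().round())
a=np.degrees(np.arctan2(q[:,1],q[:,0]+0)); r=np.hypot(q[:,0],q[:,1])
for t in range(-180,180,30):
    k=q[(a>=t)&(a<t+30)&(r>24)&(r<38)]
    if len(k): 
        z=np.percentile(k[:,2],3); print(t+15,len(k),z.round(1),k[np.abs(k[:,2]-z)<2].mean(0).round(1))
E
```

```text
-44 191 -14.0 17.0 -39.0 38.0
-40 1083 -11.0 12.0 -50.0 50.0
-36 2238 -11.0 12.0 -50.0 50.0
-32 975 5.0 14.0 -50.0 50.0
-28 1039 -22.0 29.0 -50.0 50.0
-24 4531 -23.0 29.0 -49.0 49.0
-20 1963 -25.0 30.0 -38.0 37.0
-16 2007 -31.0 29.0 -45.0 44.0
-12 2123 -31.0 29.0 -45.0 44.0
-8 1870 -31.0 29.0 -45.0 44.0
-4 1816 -31.0 29.0 -45.0 44.0
0 1652 -31.0 29.0 -45.0 44.0
4 388 -31.0 29.0 -45.0 44.0
-165 1109 -13.7 [-28.5  -8.2 -13. ]
-135 1313 -23.6 [-18.6 -24.5 -23.2]
-105 950 -23.9 [ -7.2 -28.  -23.2]
-75 2065 -39.7 [ 11.2 -33.8 -39.1]
-45 1376 -42.3 [ 15.8 -25.3 -43.5]
-15 1790 -24.0 [ 25.7  -7.  -23.3]
15 1774 -24.0 [ 25.5   6.7 -23.3]
45 1309 -43.2 [ 15.8  24.6 -43.8]
75 2252 -39.8 [ 11.1  33.4 -39.2]
105 882 -24.0 [ -7.   26.7 -23.3]
135 1331 -23.9 [-18.3  23.5 -23.4]
165 1088 -13.9 [-28.1   8.5 -13. ]
```

The rim is level at 24 mm above the TCP on all sides, and the pot is upright and centred. I carry it to the large round saucer.

{"fn": "carry_out", "kwargs": {"moves": [[[0.2,0.016,0,0,0,0,1],[0.45,0.033,0,0,0,0,1],[0.45,0.033,0,0,0,0,1],[0.45,0.033,0,0,0,0,1],[0.45,0.033,0,0,0,0,1],[0.45,0.033,0,0,0,0,1],[0.45,0.033,0,0,0,0,1],[0.45,0.033,0,0,0,0,1],[0.45,0.033,0,0,0,0,1],[0.016,0,0,0,0,0,1]]]}}

```text
time: 27.6
tcp_pos: [443.5, 17.2, 207.0]
orientation: [-179.9, -0.1, 97.5]
force: [-0.9, -0.5, -0.7]
finger_gap: 61.9
grip_force: 34.1
```

{"fn": "carry_out", "kwargs": {"moves": [[[0,0,0.2,0,0,0,1],[0,0,0.4,0,0,0,1],[0,0,0.45,0,0,0,1],[0,0,0.35,0,0,0,1],[0,0,0.15,0,0,0,1],[0,0,0.05,0,0,0,1],[0,0,0,0,0,0,1],[0,0,0,0,0,0,1]]]}}

```text
time: 28.27
tcp_pos: [445.6, 12.3, 81.6]
orientation: [179.9, 0.0, 97.3]
force: [0.4, -0.2, -0.7]
finger_gap: 62.1
grip_force: 34.0
```

```bash
python3 - <<'E'
from h import *
go(447,11.5,60,97.3,4)
E
```

```text
4 x [-0.003, 0.004, 0.068, 0.0, 0.0, -0.0] step mm 5.4 deg 0.01
```

{"fn": "carry_out", "kwargs": {"moves": [[[-0.006,0.008,0.1,0,0,0,1],[-0.005,0.008,0.09,0,0,0,1],[0,0,0.05,0,0,0,1],[0,0,0.03,0,0,0,1],[0,0,0,0,0,0,1],[0,0,0,0,0,0,1]]]}}

```text
time: 28.77
tcp_pos: [446.4, 11.5, 58.7]
orientation: [-180.0, -0.0, 97.3]
force: [-0.1, -0.2, -2.1]
finger_gap: 61.8
grip_force: 34.1
```

{"fn": "carry_out", "kwargs": {"moves": [[[0,0,0.01,0,0,0,1],[0,0,0.01,0,0,0,1],[0,0,0,0,0,0,1]]]}}

```text
time: 29.02
tcp_pos: [446.5, 11.5, 57.1]
orientation: [180.0, 0.0, 97.3]
force: [-0.2, -0.0, -1.3]
finger_gap: 62.4
grip_force: 34.1
```

{"fn": "carry_out", "kwargs": {"moves": [[[0,0,0.01,0,0,0,1],[0,0,0.01,0,0,0,1],[0,0,0,0,0,0,1]]]}}

```text
time: 29.27
tcp_pos: [446.6, 11.5, 56.5]
orientation: [180.0, 0.0, 97.3]
force: [-4.0, -0.2, 7.1]
finger_gap: 61.9
grip_force: 34.8
```

Contact. I release, rise and check.

{"fn": "carry_out", "kwargs": {"moves": [[[0,0,0,0,0,0,0],[0,0,0,0,0,0,-0.4],[0,0,0,0,0,0,-0.7],[0,0,0,0,0,0,-1],[0,0,0,0,0,0,-1],[0,0,-0.2,0,0,0,-1],[0,0,-0.45,0,0,0,-1],[0,0,-0.45,0,0,0,-1],[0,0,-0.45,0,0,0,-1],[0,0,-0.35,0,0,0,-1]]]}}

```text
time: 30.1
tcp_pos: [446.6, 11.5, 210.3]
orientation: [179.9, 0.0, 97.3]
force: [0.1, 0.8, 1.5]
finger_gap: 85.3
grip_force: 0.0
```

```bash
python3 - <<'E'
from h import *
s=arm.state();p,d=arm.grab_frame("wrist");P=cloud("wrist",d,s)
print(measure(P,(446,11),0,73,90,45),measure(P,(446,11),0,8,17,64))
go(641.5,152,200,104.3,7)
E
```

```text
[ 446.7    8.1    0.    62.8   79.7 1602. ] [ 445.9   10.     0.   105.    10.9 3124. ]
7 x [0.185, 0.385, 0.03, 0.0, 0.0, -0.006] step mm 34.3 deg 1.0
```

The large round pot is within 2 mm of its saucer's centre. Next I fetch the hex pot from the bat.

{"fn": "carry_out", "kwargs": {"moves": [[[0.185,0.385,0.03,0,0,-0.006,-1],[0.185,0.385,0.03,0,0,-0.006,-1],[0.185,0.385,0.03,0,0,-0.006,-1],[0.185,0.385,0.03,0,0,-0.006,-1],[0.185,0.385,0.03,0,0,-0.006,-1],[0.185,0.385,0.03,0,0,-0.006,-1],[0.185,0.385,0.03,0,0,-0.006,-1],[0,0,0.1,0,0,0,-1],[0,0,0,0,0,0,-1],[0,0,0,0,0,0,-1]]]}}

```text
time: 30.98
tcp_pos: [638.8, 152.4, 181.6]
orientation: [-179.9, 0.0, 104.8]
force: [-0.3, -0.6, 0.4]
finger_gap: 85.3
grip_force: 0.0
```

```bash
python3 - <<'E'
from h import *
s=arm.state();p,d=arm.grab_frame("wrist");P=cloud("wrist",d,s)
print(measure(P,(642,152),6,75,92,42))
go(641.5,152,62,104.3,4)
E
```

```text
[ 641.   151.3   14.    54.7   81.8 2023. ]
4 x [-0.003, 0.008, 0.378, 0.0, 0.0, 0.001] step mm 30.2 deg -0.13
```

{"fn": "carry_out", "kwargs": {"moves": [[[-0.006,0.016,0.4,0,0,0.003,-1],[-0.006,0.016,0.45,0,0,0,-1],[0,0,0.4,0,0,0,-1],[0,0,0.25,0,0,0,-1],[0,0,0,0,0,0,-0.5],[0,0,0,0,0,0,0],[0,0,0,0,0,0,0.5],[0,0,0,0,0,0,1],[0,0,0,0,0,0,1],[0,0,0,0,0,0,1]]]}}

```text
time: 31.87
tcp_pos: [643.2, 152.4, 65.6]
orientation: [179.8, 0.0, 104.3]
force: [-1.3, -1.6, 7.3]
finger_gap: 53.9
grip_force: 32.9
```

{"fn": "carry_out", "kwargs": {"moves": [[[0,0,0,0,0,0,1],[0,0,0,0,0,0,1]]]}}

```text
time: 32.03
tcp_pos: [643.1, 152.4, 65.6]
orientation: [179.8, 0.0, 104.3]
force: [-1.7, -1.8, 7.5]
finger_gap: 53.5
grip_force: 32.9
```

{"fn": "carry_out", "kwargs": {"moves": [[[0,0,-0.03,0,0,0,1],[0,0,-0.07,0,0,0,1],[0,0,-0.15,0,0,0,1],[0,0,-0.3,0,0,0,1],[0,0,-0.4,0,0,0,1],[0,0,-0.4,0,0,0,1],[0,0,-0.3,0,0,0,1],[0,0,-0.1,0,0,0,1],[0,0,0,0,0,0,1]]]}}

```text
time: 32.78
tcp_pos: [643.0, 152.6, 206.0]
orientation: [179.7, 0.0, 104.3]
force: [0.1, -0.2, -2.0]
finger_gap: 53.9
grip_force: 32.3
```

```bash
python3 - <<'E'
from h import *
go(461,-295,206,97.2,16)
E
```

```text
16 x [-0.316, -0.206, -0.001, 0.0, 0.0, 0.002] step mm 30.2 deg -0.44
```

{"fn": "carry_out", "kwargs": {"moves": [[[-0.316,-0.206,0,0,0,0.0025,1],[-0.316,-0.206,0,0,0,0.0025,1],[-0.316,-0.206,0,0,0,0.0025,1],[-0.316,-0.206,0,0,0,0.0025,1],[-0.316,-0.206,0,0,0,0.0025,1],[-0.316,-0.206,0,0,0,0.0025,1],[-0.316,-0.206,0,0,0,0.0025,1],[-0.316,-0.206,0,0,0,0.0025,1],[-0.316,-0.206,0,0,0,0.0025,1],[-0.316,-0.206,0,0,0,0.0025,1]]]}}

```text
time: 33.62
tcp_pos: [533.4, -130.7, 200.6]
orientation: [-179.9, -0.1, 99.8]
force: [0.2, -0.0, -1.5]
finger_gap: 53.9
grip_force: 32.5
```

{"fn": "carry_out", "kwargs": {"moves": [[[-0.316,-0.206,0,0,0,0.0025,1],[-0.316,-0.206,0,0,0,0.0025,1],[-0.316,-0.206,0,0,0,0.0025,1],[-0.316,-0.206,0,0,0,0.0025,1],[-0.316,-0.206,0,0,0,0.0025,1],[-0.316,-0.206,0,0,0,0.0025,1],[0,0,0,0,0,0,1],[0,0,0,0,0,0,1]]]}}

```text
time: 34.28
tcp_pos: [458.7, -295.4, 200.8]
orientation: [-179.9, -0.1, 96.9]
force: [0.6, 0.5, -2.0]
finger_gap: 53.6
grip_force: 32.5
```

```bash
python3 - <<'E'
from h import *
s=arm.state();p,d=arm.grab_frame("wrist");P=cloud("wrist",d,s)
print(measure(P,(460,-295),6,8,17,64))
go(461,-295,80,97.2,5)
E
```

```text
[ 459.9 -296.8    7.    92.    12.2 1524. ]
5 x [-0.002, 0.005, 0.303, 0.0, 0.0, -0.0] step mm 24.2 deg 0.04
```

{"fn": "carry_out", "kwargs": {"moves": [[[0,0.024,0.2,0,0,0,1],[0,0,0.35,0,0,0,1],[0,0,0.45,0,0,0,1],[0,0,0.4,0,0,0,1],[0,0,0.2,0,0,0,1],[0,0,0.1,0,0,0,1],[0,0,0.04,0,0,0,1],[0,0,0.02,0,0,0,1],[0,0,0,0,0,0,1],[0,0,0,0,0,0,1]]]}}

```text
time: 35.17
tcp_pos: [462.6, -294.5, 63.3]
orientation: [179.9, 0.1, 97.1]
force: [0.5, 0.3, -1.3]
finger_gap: 54.0
grip_force: 32.5
```

{"fn": "carry_out", "kwargs": {"moves": [[[-0.006,-0.02,0.05,0,0,0,1],[0,0,0.04,0,0,0,1],[0,0,0.02,0,0,0,1],[0,0,0.01,0,0,0,1],[0,0,0,0,0,0,1]]]}}

```text
time: 35.58
tcp_pos: [460.3, -295.1, 53.6]
orientation: [180.0, 0.0, 97.1]
force: [-3.5, 1.7, 8.9]
finger_gap: 53.5
grip_force: 33.7
```

{"fn": "carry_out", "kwargs": {"moves": [[[0,0,0,0,0,0,0.2],[0,0,0,0,0,0,-0.2],[0,0,0,0,0,0,-0.6],[0,0,0,0,0,0,-1],[0,0,0,0,0,0,-1],[0,0,-0.2,0,0,0,-1],[0,0,-0.45,0,0,0,-1],[0,0,-0.45,0,0,0,-1],[0,0,-0.45,0,0,0,-1],[0,0,-0.45,0,0,0,-1]]]}}

```text
time: 36.42
tcp_pos: [460.0, -294.8, 213.9]
orientation: [-180.0, -0.0, 97.1]
force: [0.6, -0.9, 0.5]
finger_gap: 85.4
grip_force: 0.0
```

{"fn": "carry_out", "kwargs": {"moves": [[[-0.45,0,0,0,0,0,-1],[-0.45,0,0,0,0,0,-1],[-0.45,0,0,0,0,0,-1],[0,0,0,0,0,0,-1],[0,0,0,0,0,0,-1]]]}}

```text
time: 36.83
tcp_pos: [473.3, -403.5, 210.8]
orientation: [-179.9, -0.1, 97.0]
force: [-1.1, 1.1, -0.4]
finger_gap: 85.6
grip_force: 0.0
```

```bash
python3 - <<'E'
from h import *
p,d=arm.grab_frame("top");P=cloud("top",d);cv2.imwrite("pics/t9.png",cv2.resize(p[80:300,80:430,::-1],None,fx=2.2,fy=2.2,interpolation=cv2.INTER_CUBIC))
for a,b,c in (("pot_large_round_mid","saucer_large_round",(446,12)),("pot_small_round_mid","saucer_small_round",(448,266)),("pot_square_mid","saucer_square",(629,-136)),("pot_hex_mid","saucer_hex",(460,-295))):
    n,h,w=POT[a]; n2,_,w2=SAU[b]
    try: print(a,measure(P,c,n,h-2,h+12,w*.75),measure(P,c,n2,9,18,w2*.74))
    except Exception as e: print(a,e)
print(measure(P,(588,-10),0,95,120,50))
E
```

```text
pot_large_round_mid [444.4  10.3   0.   62.8  81.8 200. ] [443.5  12.8   0.  104.1  12.8 777. ]
pot_small_round_mid [447.5 265.2   0.   39.8  60.2 121. ] [447.2 266.9   0.   81.4  13.3 427. ]
pot_square_mid [ 626.9 -135.5   44.    46.8   65.7  199. ] [ 633.  -130.5   45.    92.3   13.4  522. ]
pot_hex_mid [ 458.6 -294.3    6.5   54.4   71.7  207. ] [ 458.3 -295.1    7.    92.4   13.4  558. ]
[590.8  -6.7   0.   29.3 105.1 139. ]
```

View pics/t9.png

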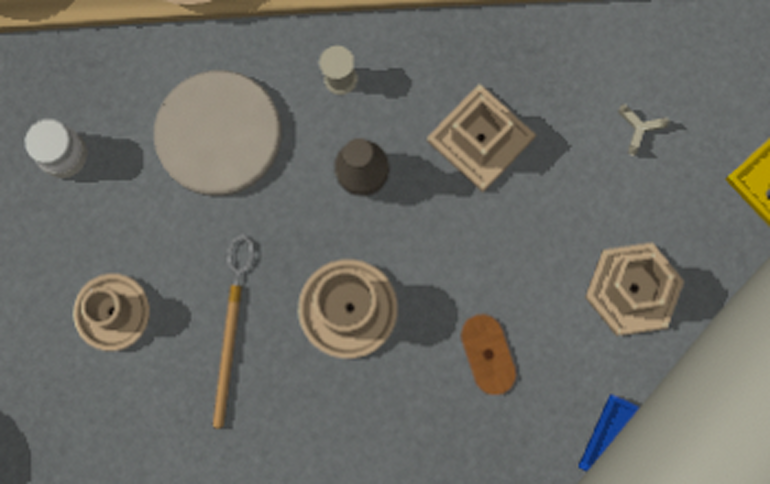

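The picture shows each planter on its own saucer: small round (110,310), large round (348,305), square (482,130), hex (636,288). The square and hex pots run parallel, all are within about 3 mm of centre at the right heights, and the vase has not moved. Handing in.

```bash
python3 -c "
from workcell import arm
print(arm.job_done())"
```

```text
the job is handed in; nothing more can be done
None
```

All four planters now stand upright on their own saucers, within about 3 mm of centre with the square and six-sided ones parallel to their rims; the vase and saucers measured where they started, and the job was handed in at about 37 s.

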